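Pull the rejected plug-in module from the sloping test fixture

TASK

The module with the red head has failed its test: pull it straight out of its sprung socket in the sloping test fixture, carry it to the tray and lower it into the tray's empty bay until it touches the bay floor before you let go, so that it ends up resting wholly inside that bay (it may lie in any position). Leave the blue module plugged in, and do not knock over the amber jar.

Things in the scene. Friction and masses are not known exactly. Their poses are not given: they have to be found in the camera images.
- red_plug: Red-headed module, 72 mm long, 70 g, in either socket. Origin: centre of its black collar's underside, on the deck when plugged in. z: out along the pull, 25 deg from vertical, leaning to the fixture's front. Along z (mm): copper blade -26 to 0, 24 (x) by 14 (y, over its ribs); collar 0 to 6, 40 by 28; red head 6 to 46, 34 (x) by 20 (y). The detent lets go at about 8 to 15 N in the first 8 mm.
- red_plug_top (a point): Centre of the end face of the red head, 46 mm along z from the red module's origin. Grip the head across its 20 mm (y), tool along z.
- blue_plug: The same module with a blue head, in the other socket; it stays plugged in.
- deck: Sloping grey socket deck, part of the fixture, 100 (x) by 230 (y) by 38 mm. Origin: centre of its top face, 85 mm above the table, midway between the sockets at y = +45 and -45 mm (26 mm deep blades). z: the socket axis, 25 deg from vertical towards the front (robot) side; y is level, along the row.
- fixture: Test fixture, fixed to the table, front to its -x; aluminium foot 150 (x) by 300 (y) mm. Origin: on the table under the deck's origin. A vertical gripper would strike the light bar over the sockets: come in from the front, tilted about 25 deg, along the module's z axis.
- light_bar (a point): Middle of the underside of the white light bar, 243 mm above the table. The bar spans fixture x from -5 to +47 mm (this point is at +21), 292 mm along y, 24 mm high, on two 16 mm square posts at fixture x = 30, y = +137 and -137 mm.
- tray: White tray with a blue rim, fixed to the table, 170 (x) by 270 (y) by 26 mm high, walls 4 mm, floor 4 to 5 mm thick, split into two bays by a wall at y = 0. Origin: centre of its underside. The +y bay holds three small coils; the -y bay is empty.
- bay (a point): Centre of the floor of the empty bay: inside it measures 162 (x) by about 129 (y) mm, with walls rising about 21 mm above the floor; axes as the tray's.
- amber_jar: Amber glass jar with a black lid, 56 mm diameter, 75 mm high, standing on the table. Origin: centre of its underside, z up.
Not all that is in view belongs to the job. Of the things like the red_plug, leave any that is green; of the rest the larger one is meant.

How it is judged:
On the way, in this order (a step that is already met when the one before it is completed fails the run):
1. the red module is drawn clear of its socket by the gripper (z of red_plug in the frame of deck above 0.03 m and contact force between the fingers and red_plug above 0.5 N), for 0.1 s.
2. still held, it is lowered onto the floor of the empty bay (contact force between red_plug and tray above 0.2 N and contact force between the fingers and red_plug above 0.5 N and z of red_plug in the frame of bay below 0.05 m and x of red_plug in the frame of bay between -0.08 and 0.08 m and y of red_plug in the frame of bay between -0.065 and 0.065 m), for 0.05 s.
At the end, for the whole second after the job is handed in: The red module rests, released and still, wholly inside the empty bay (its collar and head end within the bay's walls, collar centre less than 40 mm above the bay floor); the blue module is still plugged in (lifted less than 6 mm) and the amber jar stands upright (within 0.2 rad) (x of red_plug in the frame of bay between -0.085 and 0.085 m and y of red_plug in the frame of bay between -0.068 and 0.068 m and x of red_plug_top in the frame of bay between -0.085 and 0.085 m and y of red_plug_top in the frame of bay between -0.068 and 0.068 m and z of red_plug in the frame of bay below 0.04 m and linear speed of red_plug below 0.03 m/s and z of blue_plug in the frame of deck below 0.006 m and distance between blue_plug and deck below 0.055 m and angle between amber_jar's own z axis and vertical below 0.2 rad); the robot touches nothing.
It fails at once if the blue module is pulled out of its socket (z of blue_plug in the frame of deck above 0.012 m).
It fails at once if the amber jar is knocked over (angle between amber_jar's own z axis and vertical above 0.6 rad).
It also fails if it takes over 48 s, if anything falls off the work surface, if the arm or the gripper's body presses on something with over 40 N, if the wrist force passes 120 N, or if a joint passes its speed limit or range.

ROBOT

A 6-joint arm with a two-finger parallel gripper is mounted at the origin on the work surface. World frame = base frame: x ahead of the robot, y to its left, z up, the work surface at z = 0. Lengths are in m, angles in rad, forces in N, time in s.
With the tool pointing down it reaches from about 0.425 to 0.95 m from the base axis. Payload 3.5 kg.
Tool frame: the origin (TCP) lies midway between the tips of the shut fingers; the grasp point (between the pads) lies 19 mm behind it; z points along the fingers, y is the line along which they close (so a half turn about z gives the same grasp; the last joint's range is limited). The gripper opens to 85 mm and grips with 20 to 120 N. Pads are 22 mm wide; open, the fingers measure 114 mm over their backs; the gripper's body (76 mm by 85 mm) begins 54 mm behind the grasp point. The pads swing forward as they close: fully open they stand 13 mm farther back than shut.
Start: joints at [0.955, 0.286, 1.577, -0, 1.279, -0.15], TCP at [0.303, 0.603, 0.231] pointing down, gripper open.
Joint ranges: [-2.77, 2.77], [-0.9, 2.22], [0.21, 2.48], [-1.53, 4.67], [0.24, 2.81], [-2.84, 2.84]. Speed limits (rad/s): [2.79, 2.79, 3.14, 3.14, 3.14, 3.14].

INTERFACE

Orientations are given as a unit quaternion [x, y, z, w].
In Python, from plant import ctrl gives the robot as it stands.
- The arm moves only by the tool move_arm, never from a script. Its argument "plan" is a list of rows, each an object of numbers: "x", "y", "z": the shift along the tool's x, y, z in m; "yaw": the turn about the tool's z in rad; "fingers": the closure, from 0 (fully open) to 1 (shut). In form: [{"x": .., "y": .., "z": .., "yaw": .., "fingers": ..}, ...]. A call has 1 to 5 rows; each row is the pose to reach, as a shift and turn from the pose commanded when the call began, along the tool's axes at that moment; what a row does not reach only later rows make up. A row lasts 1/10 s, in which the tool goes at most 50 mm and 8.59 degrees, less where a joint would pass 70% of its speed; a pose out of reach is approached as far as the arm can. A call with a gripper value outside its range is refused whole. The fingers move at their own pace and stop on an object; "force" is the grip in N (left out, the last holds). Time passes only in rows, so rows that repeat a pose let the fingers close. It gives the time, the measured TCP pose, the force, the opening and the grip force at its end, in the units of the state.
- ctrl.get_state(): the state, without advancing time (a new reading comes with each control period).
- ctrl.read_camera(name): name is "scene" or "side" or "wrist"; returns the picture (384x512x3 uint8, red, green, blue); there is no depth.
- ctrl.camera_model(name): a dict with "intrinsics" (3x3 intrinsics, pixels), "cam_to_world" (4x4, takes a point from camera to world coordinates); the wrist camera has in their place "tool_from_camera" (4x4, takes a point from camera to tool coordinates, whose origin is the TCP and whose axes are the flange's). Camera axes: x right, y up, looking along -z (the intrinsics and any distortion apply to the point x, -y, -z); pixel columns grow to the right and rows downward; lengths in m; the calibration is good to about 2 mm. A picture is of the moment at which its call begins: read the wrist's pose just before it. camera_model takes no time and is no camera call.
- ctrl.sign_off(): hands the job in; it is judged then, once.
The state is a dict: "time": time; "qpos": joint angles; "dq": joint speeds; "joint_efforts": joint torques, N m; "eef_pos": TCP position; "tcp_rot": TCP orientation; "contact_force": force on the tool from outside, world axes, zero at the start; "wrist_torque": the same for the moment, N m; "opening": opening from 0.0 (shut) to 1.0 (fully open); "finger_force": force on a finger pad.
Only numpy, scipy, OpenCV 4.12 (cv2) and the standard library are available. Lean on these libraries where they do the work, as an engineer would, in place of code of your own. Each camera call takes 0.05 s, during which the arm holds its last target. There are 200 camera calls.

## Working session

There is one attempt and no reset: what is moved stays moved. The work goes in short steps, Python scripts to look and compute and a tool call to move; the robot and the scene stay as the last step left them, time stands still between calls to the robot, and variables do not carry over. Pictures are saved under pics/ and viewed, at most 10 in all, crops included, and the job is handed in when it is done.

Besides the shell and the picture viewer there is one more tool, called in YAML: its name, and indented under it one key for each argument. move_arm: Moves the arm, as the interface text tells. Its arguments: {"type":"object","properties":{"plan":{"type":"array"},"force":{"type":"number"}},"required":["plan"]}

```bash
ls; mkdir -p pics; python3 - <<'E'
from plant import ctrl
import cv2,numpy as np
np.set_printoptions(precision=4,suppress=True)
a=[]
for n in("scene","side"):
    im=ctrl.read_camera(n);cv2.imwrite(f"pics/{n}0.png",im[:,:,::-1]);print(n,ctrl.camera_model(n))
print(ctrl.camera_model("wrist"));print(ctrl.get_state())
E
```

```text
pics
scene {'intrinsics': array([[362.8387,   0.    , 253.2069],
       [  0.    , 362.8387, 188.8937],
       [  0.    ,   0.    ,   1.    ]]), 'cam_to_world': array([[-0.4965, -0.7422,  0.4502,  0.9713],
       [ 0.868 , -0.4294,  0.2496,  0.1891],
       [ 0.0081,  0.5146,  0.8574,  0.8402],
       [ 0.    ,  0.    ,  0.    ,  1.    ]])}
side {'intrinsics': array([[385.3613,   0.    , 247.7674],
       [  0.    , 385.3613, 197.5103],
       [  0.    ,   0.    ,   1.    ]]), 'cam_to_world': array([[-0.9832,  0.1407, -0.1166,  0.537 ],
       [-0.1827, -0.7501,  0.6356,  0.4737],
       [ 0.0019,  0.6462,  0.7632,  0.7721],
       [ 0.    ,  0.    ,  0.    ,  1.    ]])}
{'intrinsics': array([[299.8498,   0.    , 254.3109],
       [  0.    , 299.8498, 193.2006],
       [  0.    ,   0.    ,   1.    ]]), 'tool_from_camera': array([[ 0.0005,  0.9658,  0.2591,  0.0662],
       [ 1.    , -0.0006,  0.0003, -0.0007],
       [ 0.0004,  0.2591, -0.9658, -0.1421],
       [ 0.    ,  0.    ,  0.    ,  1.    ]])}
{'time': 0.1, 'qpos': array([ 0.955 ,  0.2871,  1.578 , -0.    ,  1.2786, -0.15  ]), 'dq': array([-0.0003, -0.0029, -0.0038, -0.0006,  0.0002,  0.0002]), 'joint_efforts': array([  0.0004, -40.7297, -29.3698,  -0.0002,   0.0034,   0.    ]), 'eef_pos': array([0.3028, 0.6026, 0.2301]), 'tcp_rot': array([ 0.2308,  0.973 , -0.001 , -0.0004]), 'contact_force': array([-0.6352,  0.8841,  0.6645]), 'wrist_torque': array([-0.0113, -0.0062,  0.0066]), 'finger_force': 0.0, 'opening': 0.9984078257953568}
```

View pics/scene0.png

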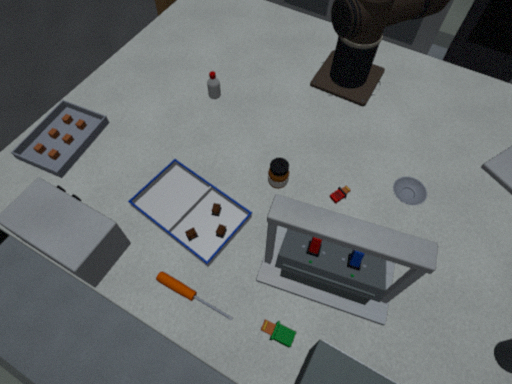

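View pics/side0.png

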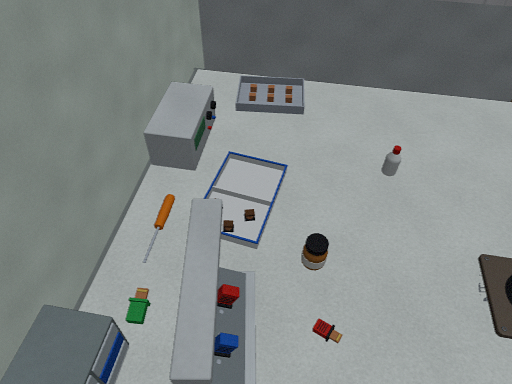

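The scene view shows a red-headed module in the fixture socket at (315,246) and a small loose red one at (340,194). The blue module is plugged in at (356,260), and a green one lies on the table at (283,333). Of the two reds, the one in the socket looks larger, which fits. The jar is at (279,172) and the tray is centred near (190,210), with its empty bay at the upper left around (172,193). I'll enlarge a crop to confirm.

```bash
cat > h.py <<'E'
import numpy as np,cv2
from plant import ctrl
from scipy.spatial.transform import Rotation as R
np.set_printoptions(precision=4,suppress=True)
def ray(n,uv,st=None):
    m=ctrl.camera_model(n);K=m["intrinsics"]
    if n=="wrist":
        T=np.eye(4);T[:3,:3]=R.from_quat(st["tcp_rot"]).as_matrix();T[:3,3]=st["eef_pos"];T=T@m["tool_from_camera"]
    else:T=m["cam_to_world"]
    p=np.linalg.inv(K)@[uv[0],uv[1],1.]
    return T[:3,3],T[:3,:3]@np.array([p[0],-p[1],-p[2]])
def onz(n,uv,z,st=None):
    o,d=ray(n,uv,st);return o+d*(z-o[2])/d[2]
def tri(*rs):
    A=np.zeros((3,3));b=np.zeros(3)
    for o,d in rs:
        d=d/np.linalg.norm(d);P=np.eye(3)-np.outer(d,d);A+=P;b+=P@o
    p=np.linalg.solve(A,b);return p,[np.linalg.norm(np.cross(p-o,d/np.linalg.norm(d))) for o,d in rs]
def masks(im):
    h=cv2.cvtColor(im,cv2.COLOR_RGB2HSV);H,S,V=cv2.split(h)
    g=(S>130)&(V>60)
    return {"red":((H<6)|(H>172))&g,"blue":(H>105)&(H<130)&g}
E
python3 - <<'E'
from h import *
crops=[]
for n,(x,y,w,h) in (("scene",(250,175,140,150)),("side",(190,250,160,134))):
    im=cv2.imread(f"pics/{n}0.png");m=masks(im[:,:,::-1].copy())
    for c in m:
        k,l,s,ce=cv2.connectedComponentsWithStats(m[c].astype(np.uint8))
        for i in range(1,k):
            if s[i,4]>40:print(n,c,s[i],ce[i])
    if n=="scene":
        q=cv2.convexHull(np.argwhere((m["blue"])&(np.arange(512)<256)[None])[:,::-1].astype(np.int32))
        q=cv2.approxPolyN(q,4) if hasattr(cv2,"approxPolyN") else cv2.approxPolyDP(q,8,True)
        q=q.reshape(-1,2);print(q,[onz(n,p,.026)[:2] for p in q])
    f=4 if n=="scene" else 4
    c=cv2.resize(im[y:y+h,x:x+w],None,fx=f*0.62,fy=f*0.62,interpolation=cv2.INTER_CUBIC)
    crops.append(cv2.copyMakeBorder(c,0,380-c.shape[0],0,0,cv2.BORDER_CONSTANT))
cv2.imwrite("pics/c1.png",np.hstack(crops))
# jar base
E
```

```text
scene red [330 189  15  13 114] [337.0263 195.3158]
scene red [309 237  13  16 129] [315.0543 244.6899]
scene blue [129 159 122 105 534] [191.1854 211.6704]
scene blue [350 251  14  16 136] [356.7279 258.2574]
[[207 264]
 [128 201]
 [174 159]
 [252 213]] [array([ 0.7745, -0.0398]), array([ 0.7355, -0.3072]), array([ 0.5697, -0.2838]), array([ 0.6068, -0.0154])]
side red [393 146   8   8  52] [396.6154 149.5577]
side red [217 284  22  21 304] [227.6579 293.0691]
side red [313 319  19  19 213] [321.6573 327.8263]
side blue [204 151  83  93 379] [249.3166 193.2032]
side blue [ 99 332  25  52 432] [111.2778 357.662 ]
side blue [215 333  23  17 312] [225.984  340.6603]
```

View pics/c1.png

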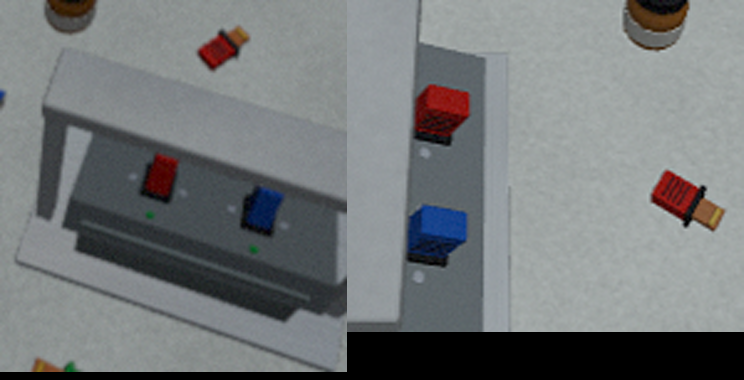

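The crop confirms it: the socketed red module at scene (315,246) is larger than the loose red one at (337,195), so it is the target. Next I'll measure the fixture.

```bash
python3 - <<'E'
from h import *
for a,b in (((315,244.7),(227.7,293)),((356.7,258.3),(226,340.7))):
    print(tri(ray("scene",a),ray("side",b)))
# deck LEDs/dots seen in scene on deck top; bar underside/top ends
P=lambda x,y:(250+x/2.48,175+y/2.48)
S=lambda x,y:(190+(x-347)/2.48,250+y/2.48)
print("foot scene",[onz("scene",P(*p),.01) for p in((17,260),(330,370))])
print("foot side",[onz("side",S(*p),.01) for p in((507,53),(510,330))])
print("white dots red L/R z~.085",[onz("scene",P(*p),.085) for p in((133,177),(183,192),(232,209),(284,226))])
print("dots side",[onz("side",S(*p),.09) for p in((425,153),(418,277))])
print("jar",onz("scene",(279,184),0),onz("side",(315,262),0), tri(ray("scene",(280,162)),ray("side",(317,241))))
E
```

```text
(array([0.6358, 0.1576, 0.1009]), [np.float64(0.004245996211281878), np.float64(0.004245996211281862)])
(array([0.6198, 0.247 , 0.1026]), [np.float64(0.005261534317063215), np.float64(0.005261534317063304)])
foot scene [array([0.7448, 0.077 , 0.01  ]), array([0.6927, 0.3646, 0.01  ])]
foot side [array([0.5992, 0.0484, 0.01  ]), array([0.5572, 0.2764, 0.01  ])]
white dots red L/R z~.085 [array([0.6479, 0.14  , 0.085 ]), array([0.6385, 0.1847, 0.085 ]), array([0.6315, 0.2285, 0.085 ]), array([0.6233, 0.2737, 0.085 ])]
dots side [array([0.6384, 0.1873, 0.09  ]), array([0.623 , 0.2752, 0.09  ])]
jar [ 0.4815 -0.0023  0.    ] [ 0.4674 -0.0067  0.    ] (array([ 0.473 , -0.0095,  0.0841]), [np.float64(0.0025373990021712377), np.float64(0.0025373990021711865)])
```

move_arm:
  plan:
    - {"x": -0.03, "y": -0.03, "z": -0.01, "yaw": -0.13, "fingers": 0}
    - {"x": -0.06, "y": -0.06, "z": -0.02, "yaw": -0.26, "fingers": 0}
    - {"x": -0.09, "y": -0.09, "z": -0.02, "yaw": -0.39, "fingers": 0}
    - {"x": -0.12, "y": -0.12, "z": -0.02, "yaw": -0.52, "fingers": 0}
    - {"x": -0.15, "y": -0.15, "z": -0.02, "yaw": -0.64, "fingers": 0}

```text
time: 0.6
eef_pos: [0.3698, 0.4, 0.2508]
tcp_rot: [-0.09, 0.996, -0.0, -0.0]
contact_force: [-0.1, 1.2, 0.5]
opening: 0.999
finger_force: 0.0
```

move_arm:
  plan:
    - {"x": -0.012, "y": -0.022, "z": -0.04, "yaw": 0, "fingers": 0}
    - {"x": -0.024, "y": -0.044, "z": -0.08, "yaw": 0, "fingers": 0}
    - {"x": -0.036, "y": -0.066, "z": -0.12, "yaw": 0, "fingers": 0}
    - {"x": -0.048, "y": -0.09, "z": -0.16, "yaw": 0, "fingers": 0}
    - {"x": -0.06, "y": -0.113, "z": -0.2, "yaw": 0, "fingers": 0}

```text
time: 1.1
eef_pos: [0.4486, 0.2997, 0.4525]
tcp_rot: [-0.087, 0.996, -0.0, -0.0]
contact_force: [0.6, 0.5, 0.8]
opening: 0.996
finger_force: 0.0
```

```bash
python3 - <<'E'
from h import *
s=ctrl.get_state();print(s["time"],s["qpos"],s["eef_pos"]);print(R.from_quat(s["tcp_rot"]).as_matrix())
im=ctrl.read_camera("wrist");cv2.imwrite("pics/w1.png",im[:,:,::-1])
E
```

```text
1.1 [ 0.4009 -0.0958  1.5948  0.      1.6432 -1.3441] [0.4486 0.2997 0.4525]
[[-0.9849 -0.1733 -0.0006]
 [-0.1733  0.9849 -0.0002]
 [ 0.0006 -0.0001 -1.    ]]
```

View pics/w1.png

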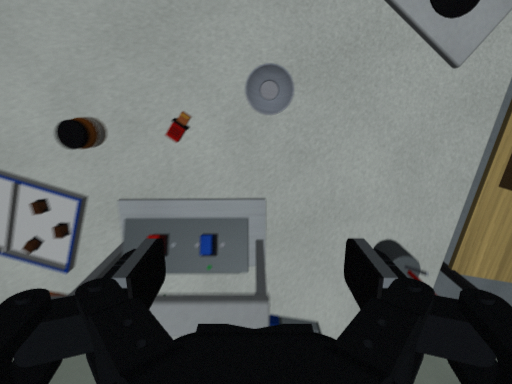

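The wrist picture shows the fixture squared up with the image: the foot's front edge runs from (119,200) to (266,199), the red head is at (155,240) and the blue at (208,245). So the yaw is right. The rows have no tilt term, so I'll see what the arm does at its reach limit, up high and clear of everything.

move_arm:
  plan:
    - {"x": -0.035, "y": 0, "z": -0.035, "yaw": 0, "fingers": 0}
    - {"x": -0.07, "y": 0, "z": -0.07, "yaw": 0, "fingers": 0}
    - {"x": -0.105, "y": 0, "z": -0.105, "yaw": 0, "fingers": 0}
    - {"x": -0.14, "y": 0, "z": -0.14, "yaw": 0, "fingers": 0}
    - {"x": -0.175, "y": 0, "z": -0.175, "yaw": 0, "fingers": 0}

```text
time: 1.65
eef_pos: [0.6207, 0.3312, 0.6262]
tcp_rot: [-0.087, 0.996, -0.0, -0.0]
contact_force: [1.7, 1.1, 2.0]
opening: 1.001
finger_force: 0.0
```

move_arm:
  plan:
    - {"x": -0.035, "y": 0, "z": -0.035, "yaw": 0, "fingers": 0}
    - {"x": -0.07, "y": 0, "z": -0.07, "yaw": 0, "fingers": 0}
    - {"x": -0.105, "y": 0, "z": -0.105, "yaw": 0, "fingers": 0}
    - {"x": -0.14, "y": 0, "z": -0.14, "yaw": 0, "fingers": 0}
    - {"x": -0.175, "y": 0, "z": -0.175, "yaw": 0, "fingers": 0}

```text
time: 2.15
eef_pos: [0.6773, 0.3203, 0.679]
tcp_rot: [-0.087, 0.996, 0.004, 0.01]
contact_force: [-0.1, -0.0, 0.4]
opening: 1.002
finger_force: 0.0
```

```bash
python3 - <<'E'
from h import *
s=ctrl.get_state();print(s["time"],s["qpos"],s["eef_pos"]);print(R.from_quat(s["tcp_rot"]).as_matrix())
E
```

```text
2.15 [ 0.3056  0.6798  0.2123  0.0041  2.2284 -1.4366] [0.6773 0.3203 0.679 ]
[[-0.9847 -0.1731  0.0192]
 [-0.173   0.9849  0.0095]
 [-0.0206  0.006  -0.9998]]
```

The arm does tilt slightly (about 1.2°, tip outward) when pushed past its reach. I'll push further to see whether the tilt grows and stays.

move_arm:
  plan:
    - {"x": -0.05, "y": 0, "z": 0, "yaw": 0, "fingers": 0}
    - {"x": -0.1, "y": 0, "z": 0, "yaw": 0, "fingers": 0}
    - {"x": -0.15, "y": 0, "z": 0, "yaw": 0, "fingers": 0}
    - {"x": -0.2, "y": 0, "z": 0, "yaw": 0, "fingers": 0}
    - {"x": -0.25, "y": 0, "z": 0, "yaw": 0, "fingers": 0}

```text
time: 2.65
eef_pos: [0.7543, 0.3123, 0.6082]
tcp_rot: [-0.087, 0.996, 0.008, 0.024]
contact_force: [-0.5, -1.3, -0.7]
opening: 1.002
finger_force: 0.0
```

```bash
python3 - <<'E'
from h import *
s=ctrl.get_state();print(s["time"],s["qpos"],s["eef_pos"]);print(R.from_quat(s["tcp_rot"]).as_matrix())
E
```

```text
2.65 [ 0.2663  0.7736  0.21    0.0086  2.1084 -1.4742] [0.7543 0.3123 0.6082]
[[-0.9837 -0.1737  0.0458]
 [-0.173   0.9847  0.0202]
 [-0.0486  0.0119 -0.9987]]
```

move_arm:
  plan:
    - {"x": -0.035, "y": 0, "z": -0.035, "yaw": 0, "fingers": 0}
    - {"x": -0.07, "y": 0, "z": -0.07, "yaw": 0, "fingers": 0}
    - {"x": -0.105, "y": 0, "z": -0.105, "yaw": 0, "fingers": 0}
    - {"x": -0.14, "y": 0, "z": -0.14, "yaw": 0, "fingers": 0}
    - {"x": -0.175, "y": 0, "z": -0.175, "yaw": 0, "fingers": 0}

```text
time: 3.15
eef_pos: [0.7507, 0.2882, 0.6328]
tcp_rot: [-0.087, 0.995, 0.012, 0.037]
contact_force: [0.2, 0.3, -0.9]
opening: 1.001
finger_force: 0.0
```

```bash
cat > s.py <<'E'
from h import *
s=ctrl.get_state();M=R.from_quat(s["tcp_rot"]).as_matrix();f=np.array([.985,.174,0])
q=s["qpos"];print(s["time"],q,s["eef_pos"],"toolz",M[:,2],"tilt",np.degrees(np.pi-q[1]-q[2]-q[4]))
E
python3 s.py
```

```text
3.15 [ 0.2369  0.743   0.21    0.0143  2.1118 -1.5005] [0.7507 0.2882 0.6328] toolz [ 0.0716  0.0299 -0.997 ] tilt 4.396711727133148
```

move_arm:
  plan:
    - {"x": -0.4, "y": 0, "z": -0.4, "yaw": 0, "fingers": 0}
    - {"x": -0.4, "y": 0, "z": -0.4, "yaw": 0, "fingers": 0}
    - {"x": -0.4, "y": 0, "z": -0.4, "yaw": 0, "fingers": 0}
    - {"x": -0.4, "y": 0, "z": -0.4, "yaw": 0, "fingers": 0}
    - {"x": -0.4, "y": 0, "z": -0.4, "yaw": 0, "fingers": 0}

```text
time: 3.65
eef_pos: [0.7444, 0.258, 0.6598]
tcp_rot: [-0.087, 0.995, 0.015, 0.049]
contact_force: [-0.1, -0.4, -0.2]
opening: 1.004
finger_force: 0.0
```

```bash
python3 s.py
```

```text
3.65 [ 0.1993  0.7084  0.2102  0.0217  2.1222 -1.533 ] [0.7444 0.258  0.6598] toolz [ 0.0948  0.038  -0.9948] tilt 5.772292465722466
```

move_arm:
  plan:
    - {"x": -0.4, "y": 0, "z": 0, "yaw": 0, "fingers": 0}
    - {"x": -0.4, "y": 0, "z": 0, "yaw": 0, "fingers": 0}
    - {"x": -0.4, "y": 0, "z": 0, "yaw": 0, "fingers": 0}
    - {"x": -0.4, "y": 0, "z": 0, "yaw": 0, "fingers": 0}
    - {"x": -0.4, "y": 0, "z": 0, "yaw": 0, "fingers": 0}

```text
time: 4.15
eef_pos: [0.8219, 0.2539, 0.5755]
tcp_rot: [-0.087, 0.994, 0.018, 0.06]
contact_force: [-0.6, -0.1, 0.6]
opening: 1.002
finger_force: 0.0
```

move_arm:
  plan:
    - {"x": -0.4, "y": 0, "z": 0, "yaw": 0, "fingers": 0}
    - {"x": -0.4, "y": 0, "z": 0, "yaw": 0, "fingers": 0}
    - {"x": -0.4, "y": 0, "z": 0, "yaw": 0, "fingers": 0}
    - {"x": -0.4, "y": 0, "z": 0, "yaw": 0, "fingers": 0}
    - {"x": -0.4, "y": 0, "z": 0, "yaw": 0, "fingers": 0}

```text
time: 4.65
eef_pos: [0.8769, 0.2476, 0.5092]
tcp_rot: [-0.086, 0.993, 0.02, 0.075]
contact_force: [0.1, 0.3, -0.4]
opening: 0.998
finger_force: 0.0
```

```bash
python3 s.py
```

```text
4.65 [ 0.1559  0.895   0.2111  0.0317  1.882  -1.5766] [0.8769 0.2476 0.5092] toolz [ 0.1461  0.0535 -0.9878] tilt 8.789865062384926
```

move_arm:
  plan:
    - {"x": -0.4, "y": 0, "z": -0.05, "yaw": 0, "fingers": 0}
    - {"x": -0.4, "y": 0, "z": -0.05, "yaw": 0, "fingers": 0}
    - {"x": -0.4, "y": 0, "z": -0.05, "yaw": 0, "fingers": 0}
    - {"x": -0.4, "y": 0, "z": -0.05, "yaw": 0, "fingers": 0}
    - {"x": -0.4, "y": 0, "z": -0.05, "yaw": 0, "fingers": 0}

```text
time: 5.15
eef_pos: [0.9084, 0.2382, 0.4746]
tcp_rot: [-0.086, 0.992, 0.023, 0.091]
contact_force: [0.3, -0.1, 0.3]
opening: 1.0
finger_force: 0.0
```

move_arm:
  plan:
    - {"x": -0.4, "y": 0, "z": -0.05, "yaw": 0, "fingers": 0}
    - {"x": -0.4, "y": 0, "z": -0.05, "yaw": 0, "fingers": 0}
    - {"x": -0.4, "y": 0, "z": -0.05, "yaw": 0, "fingers": 0}
    - {"x": -0.4, "y": 0, "z": -0.05, "yaw": 0, "fingers": 0}
    - {"x": -0.4, "y": 0, "z": -0.05, "yaw": 0, "fingers": 0}

```text
time: 5.65
eef_pos: [0.9327, 0.2298, 0.4492]
tcp_rot: [-0.086, 0.99, 0.025, 0.106]
contact_force: [0.7, -0.7, 0.1]
opening: 0.998
finger_force: 0.0
```

```bash
python3 s.py
```

```text
5.65 [ 0.1253  0.9662  0.2111  0.0431  1.7499 -1.6065] [0.9327 0.2298 0.4492] toolz [ 0.2054  0.0686 -0.9763] tilt 12.278898996690884
```

move_arm:
  plan:
    - {"x": -0.4, "y": -0.06, "z": -0.1, "yaw": 0, "fingers": 0}
    - {"x": -0.4, "y": -0.06, "z": -0.1, "yaw": 0, "fingers": 0}
    - {"x": -0.4, "y": -0.06, "z": -0.1, "yaw": 0, "fingers": 0}
    - {"x": -0.4, "y": -0.06, "z": -0.1, "yaw": 0, "fingers": 0}
    - {"x": -0.4, "y": -0.06, "z": -0.1, "yaw": 0, "fingers": 0}

```text
time: 6.15
eef_pos: [0.9478, 0.1943, 0.4526]
tcp_rot: [-0.085, 0.988, 0.027, 0.122]
contact_force: [0.2, 0.1, -0.5]
opening: 1.0
finger_force: 0.0
```

move_arm:
  plan:
    - {"x": -0.4, "y": -0.06, "z": -0.1, "yaw": 0, "fingers": 0}
    - {"x": -0.4, "y": -0.06, "z": -0.1, "yaw": 0, "fingers": 0}
    - {"x": -0.4, "y": -0.06, "z": -0.1, "yaw": 0, "fingers": 0}
    - {"x": -0.4, "y": -0.06, "z": -0.1, "yaw": 0, "fingers": 0}
    - {"x": -0.4, "y": -0.06, "z": -0.1, "yaw": 0, "fingers": 0}

```text
time: 6.65
eef_pos: [0.9584, 0.1654, 0.4589]
tcp_rot: [-0.085, 0.986, 0.029, 0.137]
contact_force: [0.0, -0.6, 0.3]
opening: 1.0
finger_force: 0.0
```

```bash
python3 s.py
```

```text
6.65 [ 0.0497  0.9598  0.211   0.0673  1.6967 -1.6757] [0.9584 0.1654 0.4589] toolz [ 0.2662  0.08   -0.9606] tilt 15.705119271157416
```

move_arm:
  plan:
    - {"x": -0.4, "y": -0.12, "z": -0.1, "yaw": 0, "fingers": 0}
    - {"x": -0.4, "y": -0.12, "z": -0.1, "yaw": 0, "fingers": 0}
    - {"x": -0.4, "y": -0.12, "z": -0.1, "yaw": 0, "fingers": 0}
    - {"x": -0.4, "y": -0.12, "z": -0.1, "yaw": 0, "fingers": 0}
    - {"x": -0.4, "y": -0.12, "z": -0.1, "yaw": 0, "fingers": 0}

```text
time: 7.15
eef_pos: [0.9692, 0.1152, 0.4682]
tcp_rot: [-0.084, 0.984, 0.029, 0.153]
contact_force: [0.2, -0.5, -0.9]
opening: 1.001
finger_force: 0.0
```

move_arm:
  plan:
    - {"x": -0.4, "y": -0.12, "z": -0.1, "yaw": 0, "fingers": 0}
    - {"x": -0.4, "y": -0.12, "z": -0.1, "yaw": 0, "fingers": 0}
    - {"x": -0.4, "y": -0.12, "z": -0.1, "yaw": 0, "fingers": 0}
    - {"x": -0.4, "y": -0.12, "z": -0.1, "yaw": 0, "fingers": 0}
    - {"x": -0.4, "y": -0.12, "z": -0.1, "yaw": 0, "fingers": 0}

```text
time: 7.65
eef_pos: [0.975, 0.0739, 0.4804]
tcp_rot: [-0.084, 0.982, 0.029, 0.169]
contact_force: [0.3, 0.5, -0.2]
opening: 0.998
finger_force: 0.0
```

move_arm:
  plan:
    - {"x": -0.4, "y": -0.12, "z": -0.1, "yaw": 0, "fingers": 0}
    - {"x": -0.4, "y": -0.12, "z": -0.1, "yaw": 0, "fingers": 0}
    - {"x": -0.4, "y": -0.12, "z": -0.1, "yaw": 0, "fingers": 0}
    - {"x": -0.4, "y": -0.12, "z": -0.1, "yaw": 0, "fingers": 0}
    - {"x": -0.4, "y": -0.12, "z": -0.1, "yaw": 0, "fingers": 0}

```text
time: 8.15
eef_pos: [0.9773, 0.0386, 0.4952]
tcp_rot: [-0.083, 0.979, 0.029, 0.184]
contact_force: [0.5, -0.3, 1.0]
opening: 0.997
finger_force: 0.0
```

```bash
python3 s.py
```

```text
8.15 [-0.0947  0.9275  0.2109  0.1205  1.646  -1.804 ] [0.9773 0.0386 0.4952] toolz [ 0.3563  0.0866 -0.9303] tilt 20.460815775603095
```

move_arm:
  plan:
    - {"x": -0.4, "y": -0.15, "z": -0.1, "yaw": 0, "fingers": 0}
    - {"x": -0.4, "y": -0.15, "z": -0.1, "yaw": 0, "fingers": 0}
    - {"x": -0.4, "y": -0.15, "z": -0.1, "yaw": 0, "fingers": 0}
    - {"x": -0.4, "y": -0.15, "z": -0.1, "yaw": 0, "fingers": 0}
    - {"x": -0.4, "y": -0.15, "z": -0.1, "yaw": 0, "fingers": 0}

```text
time: 8.65
eef_pos: [0.9774, -0.0035, 0.5109]
tcp_rot: [-0.082, 0.976, 0.027, 0.2]
contact_force: [-0.5, 0.6, 0.8]
opening: 0.998
finger_force: 0.0
```

move_arm:
  plan:
    - {"x": -0.4, "y": -0.15, "z": -0.1, "yaw": 0, "fingers": 0}
    - {"x": -0.4, "y": -0.15, "z": -0.1, "yaw": 0, "fingers": 0}
    - {"x": -0.4, "y": -0.15, "z": -0.1, "yaw": 0, "fingers": 0}
    - {"x": -0.4, "y": -0.15, "z": -0.1, "yaw": 0, "fingers": 0}
    - {"x": -0.4, "y": -0.15, "z": -0.1, "yaw": 0, "fingers": 0}

```text
time: 9.15
eef_pos: [0.9746, -0.0384, 0.5288]
tcp_rot: [-0.081, 0.973, 0.026, 0.216]
contact_force: [-0.0, 0.3, -0.3]
opening: 0.998
finger_force: 0.0
```

```bash
cat >> s.py <<'E'
# deck estimate
Z=np.array([-.4163,-.0734,.9063]);X=np.array([.985,.174,0]);Y=np.array([-.174,.985,0]);S=np.array([.643,.1625,.085])
T=S+Z*(.046-.010)  # TCP goal: 10 mm beyond head end... refined later
print(M);print("pre(60mm out) in tool axes",M.T@(T+.10*Z-s["eef_pos"]),"goal",M.T@(T-s["eef_pos"]))
E
python3 s.py
```

```text
9.15 [-0.184   0.8963  0.2109  0.1602  1.6245 -1.8792] [ 0.9746 -0.0384  0.5288] toolz [ 0.4153  0.0847 -0.9057] tilt 23.485722212875068
[[-0.8939 -0.1688  0.4153]
 [-0.1467  0.9855  0.0847]
 [-0.4236  0.0148 -0.9057]]
pre(60mm out) in tool axes [0.4548 0.2489 0.1452] goal [0.4549 0.2478 0.2452]
```

Tilt is now within 1° of the socket axis, so I'll back off high to a viewpoint in front of the fixture.

move_arm:
  plan:
    - {"x": 0.03, "y": 0.018, "z": -0.004, "yaw": 0, "fingers": 0}
    - {"x": 0.06, "y": 0.036, "z": -0.008, "yaw": 0, "fingers": 0}
    - {"x": 0.09, "y": 0.053, "z": -0.012, "yaw": 0, "fingers": 0}
    - {"x": 0.12, "y": 0.07, "z": -0.016, "yaw": 0, "fingers": 0}
    - {"x": 0.15, "y": 0.088, "z": -0.021, "yaw": 0, "fingers": 0}

```text
time: 9.65
eef_pos: [0.8148, 0.0259, 0.4847]
tcp_rot: [-0.081, 0.973, 0.026, 0.215]
contact_force: [0.7, 1.0, 1.0]
opening: 1.002
finger_force: 0.0
```

move_arm:
  plan:
    - {"x": 0.03, "y": 0.018, "z": -0.004, "yaw": 0, "fingers": 0}
    - {"x": 0.06, "y": 0.036, "z": -0.008, "yaw": 0, "fingers": 0}
    - {"x": 0.09, "y": 0.053, "z": -0.012, "yaw": 0, "fingers": 0}
    - {"x": 0.12, "y": 0.07, "z": -0.016, "yaw": 0, "fingers": 0}
    - {"x": 0.15, "y": 0.088, "z": -0.021, "yaw": 0, "fingers": 0}

```text
time: 10.15
eef_pos: [0.6578, 0.0885, 0.4416]
tcp_rot: [-0.081, 0.973, 0.026, 0.215]
contact_force: [-0.3, 0.6, 0.5]
opening: 0.997
finger_force: 0.0
```

move_arm:
  plan:
    - {"x": 0.03, "y": 0.018, "z": -0.004, "yaw": 0, "fingers": 0}
    - {"x": 0.06, "y": 0.036, "z": -0.008, "yaw": 0, "fingers": 0}
    - {"x": 0.09, "y": 0.053, "z": -0.012, "yaw": 0, "fingers": 0}
    - {"x": 0.12, "y": 0.07, "z": -0.016, "yaw": 0, "fingers": 0}
    - {"x": 0.15, "y": 0.088, "z": -0.021, "yaw": 0, "fingers": 0}

```text
time: 10.65
eef_pos: [0.5002, 0.1513, 0.3985]
tcp_rot: [-0.081, 0.973, 0.026, 0.216]
contact_force: [0.3, 0.5, 0.3]
opening: 1.001
finger_force: 0.0
```

```bash
python3 s.py
```

```text
10.65 [ 0.0728 -0.3869  1.9676  0.0604  1.1271 -1.6782] [0.5002 0.1513 0.3985] toolz [ 0.4152  0.085  -0.9057] tilt 24.8524629686087
[[-0.8939 -0.1688  0.4152]
 [-0.1466  0.9855  0.085 ]
 [-0.4236  0.0151 -0.9057]]
pre(60mm out) in tool axes [ 0.0034 -0.0162  0.2082] goal [ 0.0035 -0.0174  0.3082]
```

move_arm:
  plan:
    - {"x": 0.002, "y": -0.008, "z": 0.045, "yaw": 0, "fingers": 0}
    - {"x": 0.004, "y": -0.016, "z": 0.09, "yaw": 0, "fingers": 0}
    - {"x": 0.004, "y": -0.016, "z": 0.14, "yaw": 0, "fingers": 0}
    - {"x": 0.004, "y": -0.016, "z": 0.14, "yaw": 0, "fingers": 0}

```text
time: 11.05
eef_pos: [0.5558, 0.1462, 0.2607]
tcp_rot: [-0.081, 0.974, 0.026, 0.208]
contact_force: [-1.0, 0.4, -1.8]
opening: 0.994
finger_force: 0.0
```

```bash
python3 s.py; python3 - <<'E'
from h import *
s=ctrl.get_state();im=ctrl.read_camera("wrist")
cv2.imwrite("pics/w2.png",im[:,:,::-1])
m=masks(im)
for c in m:
    k,l,st,ce=cv2.connectedComponentsWithStats(m[c].astype(np.uint8))
    for i in range(1,k):
        if st[i,4]>80:print(c,st[i],ce[i])
E
```

```text
11.05 [ 0.053  -0.1797  2.0489  0.083   0.8567 -1.7248] [0.5558 0.1462 0.2607] toolz [ 0.4006  0.084  -0.9124] tilt 23.811771053689863
[[-0.9006 -0.1686  0.4006]
 [-0.1472  0.9855  0.084 ]
 [-0.409   0.0167 -0.9124]]
pre(60mm out) in tool axes [-0.007   0.0002  0.0606] goal [-0.0085 -0.0011  0.1606]
red [242 170  20  35 656] [251.5381 187.7668]
blue [   0   74  105  134 1255] [ 69.4096 139.7625]
blue [330 170  21  34 669] [339.9492 186.5232]
blue [335 242  11  16 124] [340.6774 248.6855]
blue [290 255  52  23 908] [315.0947 266.4967]
```

View pics/w2.png

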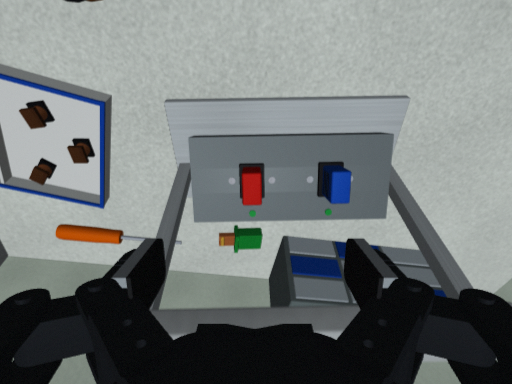

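The wrist view shows the red head's top face at (252,188), with its socket dots at (232,181) and (271,181). The blue head is at (340,187). The approach lane in front of the light bar is clear.

```bash
cat > t.py <<'E'
exec(open("s.py").read())
def plane(uv,p0):
    o,d=ray("wrist",uv,s);return o+d*((p0-o)@Z)/(d@Z)
if __name__=="__main__":
    d=[plane(u,S) for u in((232,181),(271,181),(310,180),(349,179))]
    for p in d:print(p)
    print("dot mids",(d[0]+d[1])/2,(d[2]+d[3])/2)
    t=plane((252,187.5),S+.046*Z);b=plane((340.3,186.5),S+.046*Z)
    print("tops",t,b,np.linalg.norm(t-b),"from scene",S+.046*Z)
    print("in tool: top",M.T@(t-s["eef_pos"]),"Z in tool",M.T@Z,"Y in tool",M.T@((b-t)/np.linalg.norm(b-t)))
E
python3 t.py | tail -9
```

```text
[-0.4153  0.016  -0.9095]]
pre(60mm out) in tool axes [-0.0033  0.0002  0.0645] goal [-0.0041 -0.001   0.1644]
[0.6524 0.1389 0.0874]
[0.6451 0.184  0.0877]
[0.6366 0.229  0.0874]
[0.6281 0.2741 0.0872]
dot mids [0.6488 0.1615 0.0876] [0.6324 0.2515 0.0873]
tops [0.6267 0.1579 0.1279] [0.6112 0.2469 0.128 ] 0.09034116021519617 from scene [0.6239 0.1591 0.1267]
in tool: top [-0.0069 -0.0025  0.1544] Z in tool [ 0.0081  0.0125 -0.9999] Y in tool [0.0088 0.9999 0.0125]
```

move_arm:
  plan:
    - {"x": -0.002, "y": -0.001, "z": 0.03, "yaw": 0, "fingers": 0}
    - {"x": -0.004, "y": -0.002, "z": 0.06, "yaw": 0, "fingers": 0}
    - {"x": -0.005, "y": -0.002, "z": 0.09, "yaw": 0, "fingers": 0}
    - {"x": -0.005, "y": -0.002, "z": 0.09, "yaw": 0, "fingers": 0}
    - {"x": -0.005, "y": -0.002, "z": 0.09, "yaw": 0, "fingers": 0}

```text
time: 11.6
eef_pos: [0.602, 0.153, 0.1935]
tcp_rot: [-0.081, 0.972, 0.026, 0.217]
contact_force: [0.4, 1.0, -0.1]
opening: 1.004
finger_force: 0.0
```

```bash
python3 - <<'E'
from t import *
im=ctrl.read_camera("wrist")
cv2.imwrite("pics/w3.png",im[:,:,::-1])
m=masks(im)["red"].astype(np.uint8)
k,l,st,ce=cv2.connectedComponentsWithStats(m)
i=1+np.argmax(st[1:,4]);x,y,w,h=st[i,:4];print(st[i],ce[i])
t=plane((x+w/2-.5,y+h/2-.5),S+.046*Z);print(t,"tool",M.T@(t-s["eef_pos"]),"Z",M.T@Z)
o,d=ray("wrist",(0,0),s);print("expected px h",300*.034/((S+.046*Z-o)@-Z))
cv2.imwrite("pics/c3.png",cv2.resize(im[y-60:y+h+60,x-90:x+w+90,::-1],None,fx=2.5,fy=2.5))
E
```

```text
11.6 [ 0.0616 -0.0074  2.0218  0.093   0.6924 -1.7345] [0.602  0.153  0.1935] toolz [ 0.4179  0.0852 -0.9045] tilt 24.911070592899605
[[-0.8926 -0.1692  0.4179]
 [-0.147   0.9855  0.0852]
 [-0.4263  0.0146 -0.9045]]
pre(60mm out) in tool axes [ 0.0077  0.0024 -0.0199] goal [0.0081 0.0012 0.0801]
[ 240  164   27   52 1334] [253.0765 189.4565]
[0.6203 0.156  0.1248] tool [ 0.0125 -0.0012  0.07  ] Z [-0.004   0.0114 -1.    ]
expected px h 48.03837907927294
```

View pics/c3.png

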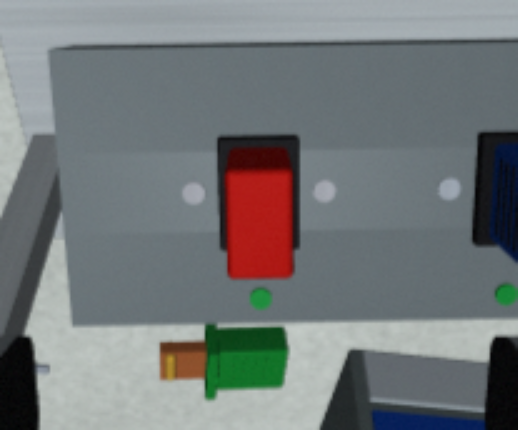

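The enlarged view shows the red head's end face spanning roughly columns 240–267 and rows 171–215, squarely between the pads. I'll go down and grip.

move_arm:
  plan:
    - {"x": 0.009, "y": -0.001, "z": 0.03, "yaw": 0, "fingers": 0}
    - {"x": 0.009, "y": -0.001, "z": 0.06, "yaw": 0, "fingers": 0}
    - {"x": 0.009, "y": -0.001, "z": 0.085, "yaw": 0, "fingers": 0}
    - {"x": 0.009, "y": -0.001, "z": 0.1, "yaw": 0, "fingers": 0}
    - {"x": 0.009, "y": -0.001, "z": 0.1, "yaw": 0, "fingers": 0}

```text
time: 12.15
eef_pos: [0.6351, 0.1591, 0.097]
tcp_rot: [-0.081, 0.973, 0.026, 0.216]
contact_force: [-0.1, -0.6, 0.5]
opening: 0.997
finger_force: 0.0
```

```bash
python3 s.py; python3 - <<'E'
from h import *
im=ctrl.read_camera("wrist");cv2.imwrite("pics/w4.png",im[60:340,100:420,::-1])
E
```

```text
12.15 [ 0.0691  0.1993  1.9968  0.1143  0.5139 -1.7556] [0.6351 0.1591 0.097 ] toolz [ 0.4153  0.0849 -0.9057] tilt 24.728787899249646
[[-0.8938 -0.1691  0.4153]
 [-0.147   0.9855  0.0849]
 [-0.4237  0.0149 -0.9057]]
pre(60mm out) in tool axes [-0.0026  0.0034 -0.1216] goal [-0.0025  0.0023 -0.0216]
```

View pics/w4.png

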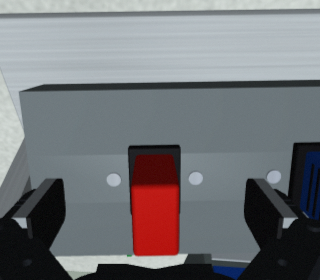

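The head at crop column 155 is centred between the fingertips at 64 and 246, so I'll close the gripper.

move_arm:
  plan:
    - {"x": 0, "y": 0, "z": 0, "yaw": 0, "fingers": 1}
    - {"x": 0, "y": 0, "z": 0, "yaw": 0, "fingers": 1}
    - {"x": 0, "y": 0, "z": 0, "yaw": 0, "fingers": 1}
    - {"x": 0, "y": 0, "z": 0, "yaw": 0, "fingers": 1}
    - {"x": 0, "y": 0, "z": 0, "yaw": 0, "fingers": 1}
  force: 60

```text
time: 12.7
eef_pos: [0.6349, 0.1591, 0.097]
tcp_rot: [-0.081, 0.973, 0.026, 0.216]
contact_force: [-2.6, -0.3, 3.5]
opening: 0.227
finger_force: 58.4
```

move_arm:
  plan:
    - {"x": 0, "y": 0, "z": 0, "yaw": 0, "fingers": 1}
    - {"x": 0, "y": 0, "z": 0, "yaw": 0, "fingers": 1}
    - {"x": 0, "y": 0, "z": 0, "yaw": 0, "fingers": 1}

```text
time: 13.0
eef_pos: [0.6349, 0.159, 0.097]
tcp_rot: [-0.081, 0.973, 0.026, 0.216]
contact_force: [-4.8, -1.9, 5.8]
opening: 0.228
finger_force: 58.7
```

Gripped at about 20 mm. Now the pull, straight along the axis and slow at first.

move_arm:
  plan:
    - {"x": 0, "y": 0, "z": -0.004, "yaw": 0, "fingers": 1}
    - {"x": 0, "y": 0, "z": -0.008, "yaw": 0, "fingers": 1}
    - {"x": 0, "y": 0, "z": -0.012, "yaw": 0, "fingers": 1}
    - {"x": 0, "y": 0, "z": -0.018, "yaw": 0, "fingers": 1}
    - {"x": 0, "y": 0, "z": -0.025, "yaw": 0, "fingers": 1}

```text
time: 13.5
eef_pos: [0.6239, 0.1569, 0.119]
tcp_rot: [-0.081, 0.973, 0.026, 0.215]
contact_force: [0.9, 0.2, -0.7]
opening: 0.228
finger_force: 59.8
```

move_arm:
  plan:
    - {"x": 0, "y": 0, "z": -0.01, "yaw": 0, "fingers": 1}
    - {"x": 0, "y": 0, "z": -0.025, "yaw": 0, "fingers": 1}
    - {"x": 0, "y": 0, "z": -0.045, "yaw": 0, "fingers": 1}
    - {"x": 0, "y": 0, "z": -0.07, "yaw": 0, "fingers": 1}
    - {"x": 0, "y": 0, "z": -0.1, "yaw": 0, "fingers": 1}

```text
time: 14.0
eef_pos: [0.5817, 0.1483, 0.2099]
tcp_rot: [-0.081, 0.973, 0.026, 0.215]
contact_force: [-0.2, 0.6, -0.1]
opening: 0.231
finger_force: 59.8
```

```bash
python3 s.py; python3 - <<'E'
from h import *
s=ctrl.get_state();print(s["opening"],s["finger_force"])
im=ctrl.read_camera("wrist");cv2.imwrite("pics/w5.png",im[:,:,::-1])
E
```

```text
14.0 [ 0.0545 -0.0733  2.0524  0.0929  0.733  -1.7382] [0.5817 0.1483 0.2099] toolz [ 0.4136  0.0847 -0.9065] tilt 24.608876491186308
[[-0.8947 -0.1689  0.4136]
 [-0.1469  0.9855  0.0847]
 [-0.4219  0.015  -0.9065]]
pre(60mm out) in tool axes [-0.0041  0.0033  0.0038] goal [-0.0042  0.0022  0.1038]
0.2313972930785327 59.804967641830444
```

View pics/w5.png

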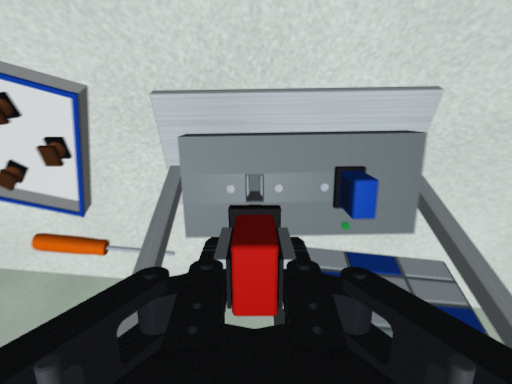

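Socket (254,187) is empty, the red module is held between the pads, and blue at (358,195) is still plugged in. I'll carry the module around the front of the post to above the bay.

move_arm:
  plan:
    - {"x": 0.007, "y": -0.02, "z": -0.025, "yaw": 0, "fingers": 1}
    - {"x": 0.014, "y": -0.045, "z": -0.05, "yaw": 0, "fingers": 1}
    - {"x": 0.02, "y": -0.075, "z": -0.07, "yaw": 0, "fingers": 1}
    - {"x": 0.027, "y": -0.105, "z": -0.08, "yaw": 0, "fingers": 1}
    - {"x": 0.034, "y": -0.138, "z": -0.084, "yaw": 0, "fingers": 1}

```text
time: 14.55
eef_pos: [0.5408, -0.0006, 0.2716]
tcp_rot: [-0.082, 0.972, 0.025, 0.217]
contact_force: [0.5, -0.9, -0.8]
opening: 0.224
finger_force: 59.8
```

move_arm:
  plan:
    - {"x": -0.003, "y": -0.027, "z": 0.01, "yaw": 0, "fingers": 1}
    - {"x": -0.006, "y": -0.054, "z": 0.02, "yaw": 0, "fingers": 1}
    - {"x": -0.009, "y": -0.081, "z": 0.03, "yaw": 0, "fingers": 1}
    - {"x": -0.012, "y": -0.108, "z": 0.04, "yaw": 0, "fingers": 1}
    - {"x": -0.015, "y": -0.135, "z": 0.055, "yaw": 0, "fingers": 1}

```text
time: 15.05
eef_pos: [0.6005, -0.1272, 0.2246]
tcp_rot: [-0.081, 0.973, 0.025, 0.216]
contact_force: [-0.3, -0.0, -0.3]
opening: 0.225
finger_force: 59.8
```

move_arm:
  plan:
    - {"x": -0.003, "y": -0.026, "z": 0.018, "yaw": 0, "fingers": 1}
    - {"x": -0.006, "y": -0.052, "z": 0.036, "yaw": 0, "fingers": 1}
    - {"x": -0.009, "y": -0.078, "z": 0.055, "yaw": 0, "fingers": 1}
    - {"x": -0.012, "y": -0.104, "z": 0.075, "yaw": 0, "fingers": 1}
    - {"x": -0.012, "y": -0.104, "z": 0.075, "yaw": 0, "fingers": 1}

```text
time: 15.55
eef_pos: [0.659, -0.2223, 0.1558]
tcp_rot: [-0.08, 0.973, 0.026, 0.214]
contact_force: [-1.1, -0.1, -0.9]
opening: 0.224
finger_force: 59.8
```

```bash
python3 s.py|head -4; python3 - <<'E'
from h import *
s=ctrl.get_state();print(s["opening"],s["finger_force"])
im=ctrl.read_camera("wrist");cv2.imwrite("pics/w6.png",im[:,:,::-1])
M=R.from_quat(s["tcp_rot"]).as_matrix()
c=np.array([.692,-.232,.0045]);g=c-.0404*M[:,2]-.012*M[:,0]
print("goal",g,"tool",M.T@(g-s["eef_pos"]))
E
```

```text
15.55 [-0.5795  0.2373  1.8261  0.4234  0.8072 -2.5674] [ 0.659  -0.2223  0.1558] toolz [ 0.4117  0.0852 -0.9073] tilt 15.526660391745454
[[-0.896  -0.1665  0.4117]
 [-0.1441  0.9859  0.0852]
 [-0.4201  0.017  -0.9073]]
0.2238621249393857 59.77306544780731
goal [ 0.6861 -0.2337  0.0462] tool [ 0.0234 -0.0176  0.1096]
```

View pics/w6.png

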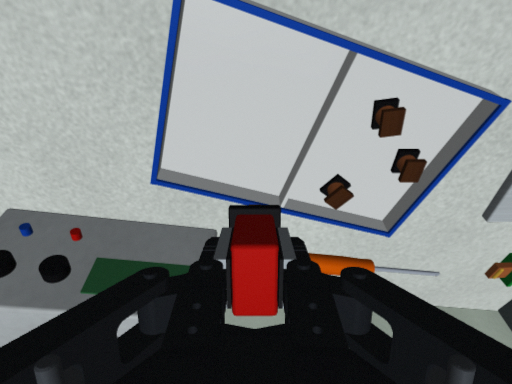

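```bash
python3 - <<'E'
from h import *
s=ctrl.get_state()
for p in((152,182),(389,235),(508,100),(178,-2)):print(p,onz("wrist",p,.026,s))
print(onz("wrist",(282,207),.026,s),onz("wrist",(352,50),.026,s))
E
```

```text
(152, 182) [ 0.7327 -0.3073  0.026 ]
(389, 235) [ 0.7696 -0.042   0.026 ]
(508, 100) [ 0.6021 -0.019   0.026 ]
(178, -2) [ 0.5755 -0.2836  0.026 ]
[ 0.7456 -0.1746  0.026 ] [ 0.5869 -0.1593  0.026 ]
```

The wrist view agrees with the earlier tray fix to within 5 mm; its far rim corners are at (152,182) and (389,235). Lowering now.

move_arm:
  plan:
    - {"x": 0.008, "y": -0.006, "z": 0.03, "yaw": 0, "fingers": 1}
    - {"x": 0.016, "y": -0.012, "z": 0.06, "yaw": 0, "fingers": 1}
    - {"x": 0.022, "y": -0.018, "z": 0.085, "yaw": 0, "fingers": 1}
    - {"x": 0.024, "y": -0.018, "z": 0.098, "yaw": 0, "fingers": 1}
    - {"x": 0.024, "y": -0.018, "z": 0.098, "yaw": 0, "fingers": 1}

```text
time: 16.1
eef_pos: [0.6808, -0.2316, 0.0585]
tcp_rot: [-0.081, 0.973, 0.027, 0.214]
contact_force: [0.5, 0.9, -1.3]
opening: 0.227
finger_force: 59.9
```

move_arm:
  plan:
    - {"x": 0.001, "y": 0, "z": 0.003, "yaw": 0, "fingers": 1}
    - {"x": 0.002, "y": 0, "z": 0.006, "yaw": 0, "fingers": 1}
    - {"x": 0.002, "y": 0, "z": 0.008, "yaw": 0, "fingers": 1}
    - {"x": 0.002, "y": 0, "z": 0.008, "yaw": 0, "fingers": 1}

```text
time: 16.5
eef_pos: [0.6835, -0.2328, 0.0526]
tcp_rot: [-0.081, 0.973, 0.025, 0.216]
contact_force: [0.1, 0.6, -0.5]
opening: 0.228
finger_force: 59.9
```

move_arm:
  plan:
    - {"x": 0, "y": 0, "z": 0.003, "yaw": 0, "fingers": 1}
    - {"x": 0, "y": 0, "z": 0.006, "yaw": 0, "fingers": 1}
    - {"x": 0, "y": 0, "z": 0.006, "yaw": 0, "fingers": 1}

```text
time: 16.8
eef_pos: [0.6855, -0.2321, 0.0459]
tcp_rot: [-0.081, 0.973, 0.026, 0.215]
contact_force: [0.1, -0.6, -0.6]
opening: 0.224
finger_force: 59.9
```

move_arm:
  plan:
    - {"x": 0, "y": 0, "z": 0.002, "yaw": 0, "fingers": 1}
    - {"x": 0, "y": 0, "z": 0.003, "yaw": 0, "fingers": 1}
    - {"x": 0, "y": 0, "z": 0.003, "yaw": 0, "fingers": 1}

```text
time: 17.1
eef_pos: [0.6874, -0.2322, 0.0443]
tcp_rot: [-0.081, 0.973, 0.025, 0.216]
contact_force: [0.1, 0.2, 0.2]
opening: 0.223
finger_force: 60.2
```

move_arm:
  plan:
    - {"x": 0, "y": 0, "z": 0.002, "yaw": 0, "fingers": 1}
    - {"x": 0, "y": 0, "z": 0.003, "yaw": 0, "fingers": 1}
    - {"x": 0, "y": 0, "z": 0.003, "yaw": 0, "fingers": 1}

```text
time: 17.4
eef_pos: [0.6897, -0.2326, 0.0438]
tcp_rot: [-0.081, 0.972, 0.025, 0.217]
contact_force: [-2.3, 1.0, 7.7]
opening: 0.22
finger_force: 61.3
```

move_arm:
  plan:
    - {"x": 0, "y": 0, "z": 0.001, "yaw": 0, "fingers": 1}
    - {"x": 0, "y": 0, "z": 0.002, "yaw": 0, "fingers": 1}
    - {"x": 0, "y": 0, "z": 0.002, "yaw": 0, "fingers": 1}

```text
time: 17.7
eef_pos: [0.6916, -0.2329, 0.0436]
tcp_rot: [-0.081, 0.972, 0.024, 0.219]
contact_force: [-1.7, 1.0, 9.6]
opening: 0.226
finger_force: 61.6
```

Floor contact is confirmed at about 8–10 N with the module still held. Releasing, then backing out along the tool axis.

move_arm:
  plan:
    - {"x": 0, "y": 0, "z": -0.001, "yaw": 0, "fingers": 0.5}
    - {"x": 0, "y": 0, "z": -0.001, "yaw": 0, "fingers": 0.35}
    - {"x": 0, "y": 0, "z": -0.001, "yaw": 0, "fingers": 0.35}
    - {"x": 0, "y": 0, "z": -0.001, "yaw": 0, "fingers": 0.35}
    - {"x": 0, "y": 0, "z": -0.001, "yaw": 0, "fingers": 0.35}

```text
time: 18.2
eef_pos: [0.6884, -0.2315, 0.0396]
tcp_rot: [-0.081, 0.973, 0.026, 0.215]
contact_force: [-0.4, 0.5, -0.4]
opening: 0.651
finger_force: 0.0
```

move_arm:
  plan:
    - {"x": 0, "y": 0, "z": -0.02, "yaw": 0, "fingers": 0.35}
    - {"x": 0, "y": 0, "z": -0.05, "yaw": 0, "fingers": 0.35}
    - {"x": 0, "y": 0, "z": -0.09, "yaw": 0, "fingers": 0.35}
    - {"x": 0, "y": 0, "z": -0.13, "yaw": 0, "fingers": 0.35}
    - {"x": 0, "y": 0, "z": -0.17, "yaw": 0, "fingers": 0.35}

```text
time: 18.7
eef_pos: [0.6172, -0.246, 0.195]
tcp_rot: [-0.081, 0.973, 0.026, 0.215]
contact_force: [-0.1, -0.4, 0.4]
opening: 0.652
finger_force: 0.0
```

```bash
python3 s.py|head -1; python3 - <<'E'
from h import *
s=ctrl.get_state();im=ctrl.read_camera("wrist");sc=ctrl.read_camera("scene")
for n,i in(("wrist",im),("scene",sc)):
    k,l,st,ce=cv2.connectedComponentsWithStats(masks(i)["red"].astype(np.uint8))
    for j in range(1,k):
        if st[j,4]>40:print(n,st[j],onz(n,ce[j],.02,s))
c=cv2.resize(sc[120:330,110:400],(530,384))
cv2.imwrite("pics/f.png",cv2.resize(np.hstack([im,c]),(800,295))[:,:,::-1])
E
```

```text
18.7 [-0.6547  0.1337  1.8691  0.4249  0.8881 -2.6209] [ 0.6172 -0.246   0.195 ] toolz [ 0.4145  0.0851 -0.9061] tilt 14.363840665454157
wrist [ 245   98   21   50 1027] [ 0.6352 -0.2397  0.02  ]
wrist [111 230   8  11  71] [ 0.8284 -0.3987  0.02  ]
scene [167 176  13  12  93] [ 0.6281 -0.2461  0.02  ]
scene [330 189  15  13 116] [0.4481 0.1495 0.02  ]
```

View pics/f.png

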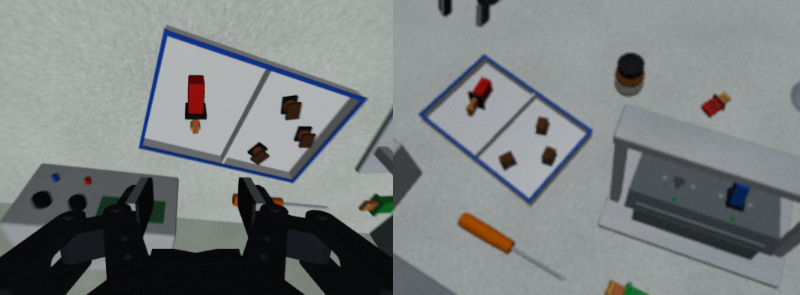

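The red module lies at wrist-picture (195,97), wholly inside the empty bay. Blue is still plugged in, the jar is upright and the gripper is clear, so I'm handing in.

```bash
python3 -c "
from plant import ctrl
print(ctrl.sign_off())"
```

```text
the job is handed in; nothing more can be done
None
```

The red module is out of its socket and lying released inside the tray's empty bay, the blue module is still plugged in and the amber jar is upright; I handed the job in at about 19 s of the 48 s, having got the 25° tilt by pushing the arm against its reach limit because the moves have no tilt term (the sign-off gave no verdict).

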